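Hang the cutting board on the drying peg

ROBOT

A 7-joint arm with a two-finger parallel gripper is mounted at the origin on a cart in front of the work surface, level with it; the furniture and walls round the work are solid. World frame = base frame: x ahead of the robot, y to its left, z up, the work surface at z = 0. Lengths are in m, angles in rad, forces in N, time in s.
With the tool pointing down it reaches from about 0.425 to 0.95 m from the base axis. Payload 4.7 kg.
Tool frame: the origin (TCP) lies at the very end of the fingers, on their centre line; the grasp point (between the pads) lies 19 mm behind it; z points along the fingers, y is the line along which they close (so a half turn about z gives the same grasp; the last joint's range is limited). The gripper opens to 87 mm and grips with 3 to 60 N. Pads are 19 mm wide; open, the fingers measure 117 mm over their backs; the gripper's body (75 mm by 190 mm) begins 51 mm behind the grasp point.
Start: joints at [-1.2, 0.469, -0.049, 1.532, 0.024, 1.141, -0.082], TCP at [0.263, 0.622, 0.223] pointing down, gripper open.
Joint ranges: [-2.59, 2.59], [-0.33, 1.99], [-1.39, 1.29], [0.1, 2.45], [-1.04, 4.18], [0.21, 1.99], [-2.66, 2.66]. Speed limits (rad/s): [2.57, 2.57, 3.14, 3.14, 3.14, 3.14, 3.14].

INTERFACE

Orientations are given as a unit quaternion [x, y, z, w].
In Python, from workcell import * gives the robot as it stands.
- The arm moves only by the tool send_rows, never from a script. Its argument "rows" is text: rows parted by semicolons, each of 5 numbers parted by spaces: the shift along the tool's x, y, z each as a share of 0.2 m, from -1 to 1, then the turn about the tool's z as a share of pi rad, from -1 to 1, then the opening, from 0 (shut) to 1 (fully open). A call has 1 to 12 rows; each row is the pose to reach, as a shift and turn from the pose commanded when the call began, along the tool's axes at that moment, turning the shorter way round; what a row does not reach only later rows make up. A row lasts 1/12 s, in which the tool goes at most 41.7 mm and 7.16 degrees, less where a joint would pass 70% of its speed; a pose out of reach is approached as far as the arm can. A call with a number of a shift or a turn outside -1 to 1 is refused whole. A call with a gripper value outside its range is refused whole. The fingers move at their own pace and stop on an object; the grip force is fixed at half the most. Time passes only in rows, so rows that repeat a pose let the fingers close. It gives the time, the measured TCP pose, the force, the opening and the grip force at its end, in the units of the state.
- observe(): the state, without advancing time (a new reading comes with each control period).
- snapshot(name): name is "scene" or "top"; returns a dict with "img" (384x512x3 uint8, red, green, blue), "mtx" (3x3 intrinsics, pixels), "rvec" (rotation vector, rad) and "tvec" (3), from world to camera coordinates, as OpenCV has them. Camera axes: x right, y down, z forward; pixel columns grow to the right and rows downward; lengths in m; the calibration is good to about 2 mm. A picture is of the moment at which its call begins. There is no depth.
- sign_off(): hands the job in; it is judged then, once.
The state is a dict: "time_s": time; "qpos": joint angles; "qd": joint speeds; "joint_efforts": joint torques, N m; "tool_pos": TCP position; "ee_rot": TCP orientation; "wrist_force": force on the tool from outside, world axes, zero at the start; "wrist_torque": the same for the moment, N m; "gripper_width": finger opening in m; "gripper_force": force on a finger pad.
Only numpy, scipy, OpenCV 4.12 (cv2) and the standard library are available. Lean on these libraries where they do the work, as an engineer would, in place of code of your own. Each camera call takes 0.05 s, during which the arm holds its last target. There are 200 camera calls.

TASK

Take the wooden board that has the hanging hole out of the wire rack and hang it by its hole on the peg of the metal stand, so that it hangs there upright and still. Leave the other board, the one without a hole, standing in the rack.

Things in the scene. Friction and masses are not known exactly. Their poses are not given: they have to be found in the camera images.
- board: The board to hang: pale wood, 10 mm thick, 110 mm wide, 155 mm tall as it stands on edge in the rack, 0.16 kg or so, with one round through hole of 32 mm near its top edge. Origin: middle of its lower edge. x is the normal of its faces (the hole's axis), y runs along its width, z up along its height. Front and back are alike.
- board_hole (a point): Centre of the board's hole, on the middle of its thickness and width, 27.5 mm below its top edge. Axes as the board's.
- plain_board: The other board, of the same wood: 10 mm thick, 110 mm wide, only 110 mm tall, no hole. Origin and axes like the first board's. To be left in the rack.
- rack: Fixed wire rack, 150 x 97 mm, 63 mm high. Origin: centre of its underside. Two slots, at x = -40 and +40 mm of its frame, each between two wire hoops (60 mm high, 92 mm wide along y, 14 mm clear between them); a board stands in each slot on rails 12 mm high, its faces square to the rack's x axis. Which board is in which slot varies.
- stand: Fixed countertop stand: a round dark steel foot 90 mm across, an upright steel post 16 mm thick and 248 mm high (a 22 mm collar from 220 to 244 mm), and one peg near its top that points to -x of the stand's frame. Origin: centre of the foot's underside, on the post's axis; z up.
- peg_root (a point): Where the peg's axis meets the post's axis, 232 mm above the work surface. The peg is a 10 mm thick round bar.
- peg_tip (a point): Centre of the 16 mm ball at the free end of the peg: 75 mm out from the post's axis (to -x of the stand) and 247 mm above the work surface, so the peg rises a little outward.

How it is judged:
At the end, for the whole second after the job is handed in: The board hangs at rest by its hole on the peg, released: hole centre 4 to 72 mm out from the post axis, within 14 mm of the peg sideways, 212 to 248 mm high, board within 0.3 rad of upright. The board without a hole stands in the rack, within 30 mm of its start and 0.3 rad of upright (x of board_hole in the frame of stand between -0.072 and -0.004 m and y of board_hole in the frame of stand between -0.014 and 0.014 m and z of board_hole in the frame of stand between 0.212 and 0.248 m and angle between each of board, plain_board's own z axis and vertical below 0.3 rad and contact force between board and stand above 0.3 N and contact force between the fingers and board below 0.1 N and linear speed of board below 0.03 m/s and angular speed of board below 0.4 rad/s and distance of plain_board from where it was at the start of the episode below 0.03 m); the robot touches nothing.
It fails at once if the board without a hole is pulled out of place or knocked over (moved by more than 30 mm) (distance of plain_board from where it was at the start of the episode above 0.03 m).
It also fails if it takes over 48 s, if anything falls off the work surface, if the arm or the gripper's body presses on something with over 40 N, if the wrist force passes 120 N, or if a joint passes its speed limit or range.

## Working session

There is one attempt and no reset: what is moved stays moved. The work goes in short steps, Python scripts to look and compute and a tool call to move; the robot and the scene stay as the last step left them, time stands still between calls to the robot, and variables do not carry over. Pictures are saved under pics/ and viewed, at most 13 in all, crops included, and the job is handed in when it is done.

Besides the shell and the picture viewer there is one more tool, called after "Call:" as name(argument=value, ...), one argument or row to a line, values as JSON. send_rows: Moves the arm, as the interface text tells. Its arguments: {"type":"object","properties":{"rows":{"type":"string"}},"required":["rows"]}

```bash
mkdir -p pics
cat > h.py <<'E'
from workcell import *
import numpy as np, cv2
from scipy.spatial.transform import Rotation as R
def proj(s,P): return cv2.projectPoints(np.array(P,float).reshape(-1,3),s["rvec"],s["tvec"],s["mtx"],None)[0].reshape(-1,2)
def ray(s,uv,z):
    Rm=cv2.Rodrigues(np.array(s["rvec"],float))[0]; t=np.array(s["tvec"],float).ravel()
    c=-Rm.T@t; d=Rm.T@np.linalg.inv(s["mtx"])@np.array([uv[0],uv[1],1.])
    return c+d*(z-c[2])/d[2]
E
python3 - <<'E'
from h import *
import pickle
for n in("scene","top"):
    s=snapshot(n); pickle.dump(s,open(n+".pkl","wb")); cv2.imwrite(f"pics/{n}0.png",cv2.resize(s["img"][:,:,::-1],(800,600),interpolation=cv2.INTER_CUBIC))
    Rm=cv2.Rodrigues(np.array(s["rvec"],float))[0];print(n,-Rm.T@np.ravel(s["tvec"]),Rm[2])
o=observe();print(o["tool_pos"],R.from_quat(o["ee_rot"]).as_matrix(),o["gripper_width"],o["time_s"])
E
```

```text
scene [-0.10946029 -0.77295388  0.58536059] [ 0.60691692  0.69308152 -0.38895998]
top [ 0.48634328 -0.03393049  1.3540345 ] [ 0.0289314   0.0079388  -0.99954987]
[0.26251742 0.62128246 0.22159887] [[-9.21136633e-01  3.89238864e-01 -6.40614241e-04]
 [ 3.89239388e-01  9.21135168e-01 -1.64355563e-03]
 [-4.96434182e-05 -1.76329159e-03 -9.99998444e-01]] 0.08695310595897426 0.1
```

View pics/scene0.png

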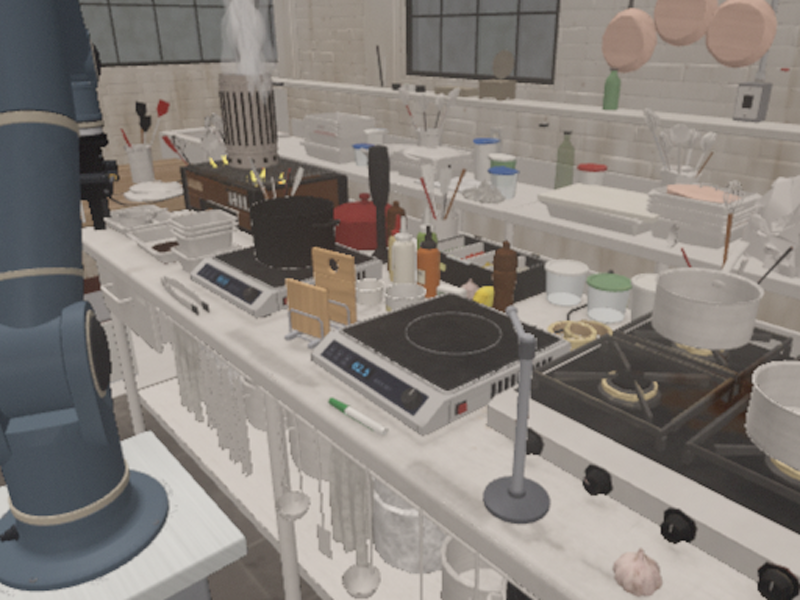

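View pics/top0.png

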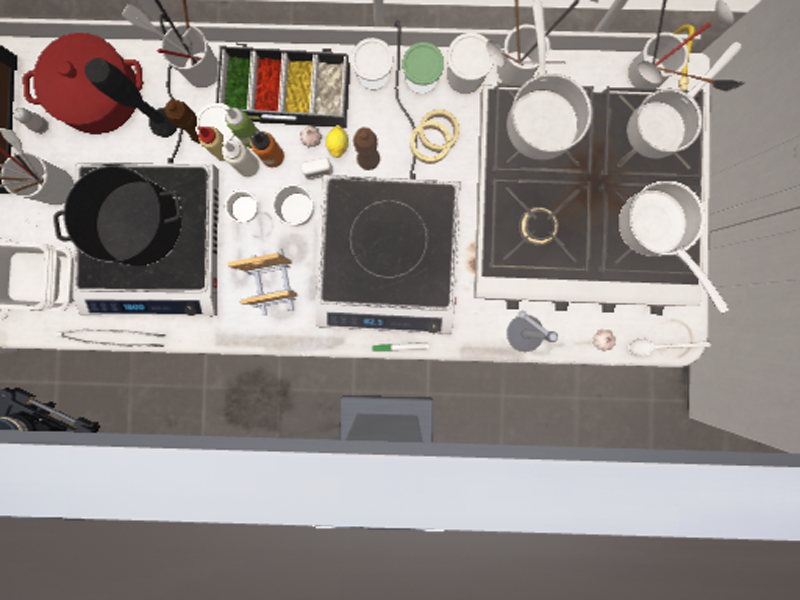

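The scene view shows the hole board (hole near 340,264) behind the plain one. The top view shows the rack near (262,280) and the stand near (525,333), with its peg pointing right. I'll enlarge these areas.

Run:
```python
from h import *
import pickle
t=pickle.load(open("top.pkl","rb"))["img"][:,:,::-1]; s=pickle.load(open("scene.pkl","rb"))["img"][:,:,::-1]
def c(im,x,y,w,h,k): return cv2.resize(im[y:y+h,x:x+w],(w*k,h*k),interpolation=cv2.INTER_CUBIC)
a=c(t,140,155,50,50,8); b=c(t,315,190,50,50,8); cv2.imwrite("pics/topc.png",np.hstack([a,b]))
a=c(s,175,150,60,75,8); b=c(s,300,190,60,150,4); cv2.imwrite("pics/scc.png",np.hstack([a,b]))
```

```text
(no output)
```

View pics/topc.png

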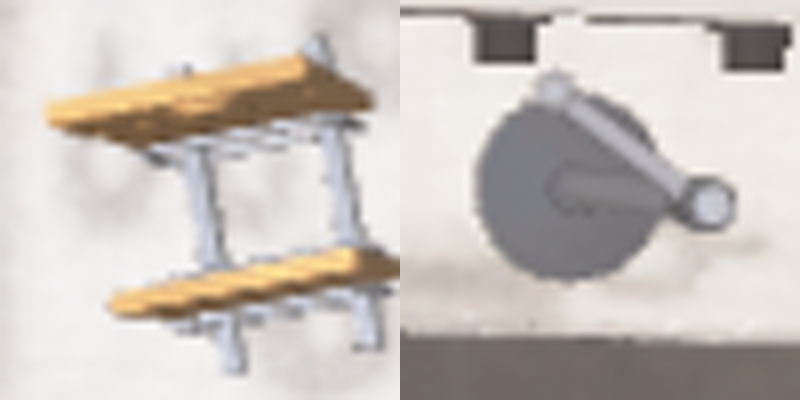

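View pics/scc.png

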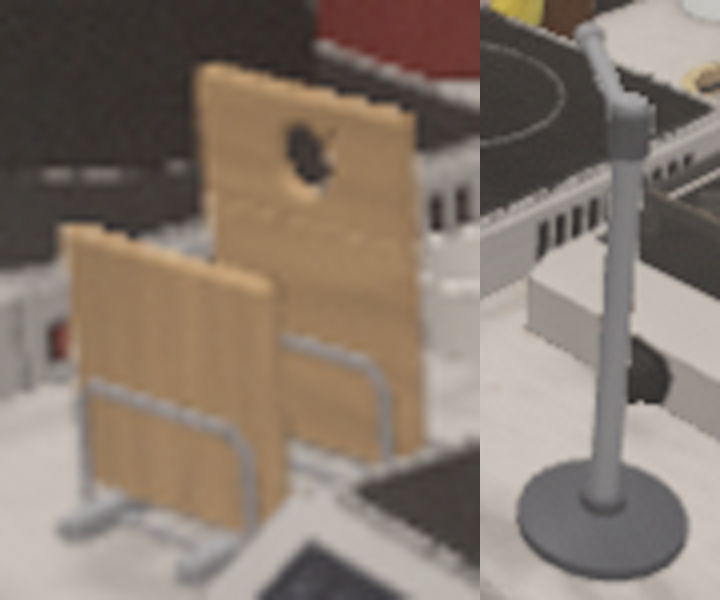

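The crops give the corners I need. I'll fit the poses of both boards and the stand to these pixels, then overlay the result to check it.

```bash
cat > fit.py <<'E'
from h import *
import pickle
from scipy.optimize import least_squares
T=pickle.load(open("top.pkl","rb")); S=pickle.load(open("scene.pkl","rb"))
tc=lambda u,v,o=140,y=155,dx=0:((u-dx+.5)/8-.5+o,(v+.5)/8-.5+y)
sc=lambda u,v:((u+.5)/8-.5+175,(v+.5)/8-.5+150)
ss=lambda u,v:((u-480+.5)/4-.5+300,(v+.5)/4-.5+190)
st=lambda u,v:tc(u,v,315,190,400)
def pose(p,L): 
    c,s=np.cos(p[2]),np.sin(p[2]); L=np.array(L,float)
    return np.c_[p[0]+c*L[:,0]-s*L[:,1],p[1]+s*L[:,0]+c*L[:,1],L[:,2]]
def fit(obs,p0):
    f=lambda p:np.concatenate([(proj(v,pose(p,[l]))[0]-np.array(uv)) for v,uv,l in obs])
    r=least_squares(f,p0,loss="soft_l1"); return r.x,r.fun.reshape(-1,2).round(1)
h=.167;g=.122
B=[(S,sc(207,80),(-.005,.055,h)),(S,sc(414,117),(-.005,-.055,h)),(S,sc(310,160),(-.005,0,h-.0275)),(S,sc(200,65),(.005,.055,h)),
 (T,tc(48,100),(.005,.055,h)),(T,tc(52,125),(-.005,.055,h)),(T,tc(306,58),(.005,-.055,h))]
P=[(S,sc(75,243),(-.005,.055,g)),(S,sc(273,295),(-.005,-.055,g)),(S,sc(62,230),(.005,.055,g)),
 (T,tc(108,296),(.005,.055,g)),(T,tc(115,315),(-.005,.055,g)),(T,tc(352,250),(.005,-.055,g)),(T,tc(362,272),(-.005,-.055,g))]
D=[(S,ss(588,35),(-.075,0,.247)),(S,ss(602,515),(0,0,.006)),(T,st(712,203),(0,0,.248)),(T,st(555,89),(-.075,0,.247)),(T,st(568,187),(0,0,.006))]
if __name__=="__main__":
  out={}
  for n,o,p0 in(("board",B,(.5,.3,.1)),("plain",P,(.42,.3,.1)),("stand",D,(.4,-.3,-2.))):
    x,r=fit(o,p0); out[n]=x; print(n,x.round(4),r.tolist())
  pickle.dump(out,open("poses.pkl","wb"))
  im=[]
  for v,(x0,y0,w,hh,k),lst in((T,(140,155,50,50,8),0),(S,(175,150,60,50,8),0),(T,(315,190,50,50,8),1),(S,(300,190,60,75,8),1)):
    c=cv2.resize(v["img"][y0:y0+hh,x0:x0+w,::-1],(w*k,hh*k),interpolation=cv2.INTER_CUBIC)
    q=lambda L,n:((proj(v,pose(out[n],L))-[x0,y0]+.5)*k-.5).astype(int)
    if lst==0:
      for n,z in(("board",h),("plain",g)):
        for xx in(-.005,.005): cv2.polylines(c,[q([(xx,.055,z),(xx,-.055,z),(xx,-.055,.012),(xx,.055,.012)],n)],True,(0,0,255) if xx<0 else (255,0,0),1)
    else: cv2.polylines(c,[q([(0,0,.006),(0,0,.232),(-.075,0,.247)],"stand")],False,(0,0,255),1)
    im.append(cv2.copyMakeBorder(c,0,600-c.shape[0],0,480-c.shape[1],cv2.BORDER_CONSTANT)[:, :480])
  a=np.hstack(im[:2]);b=np.hstack(im[2:])
  m=np.vstack([a[:400],b]);cv2.imwrite("pics/ov.png",cv2.resize(m,(576*960//960,600)) if 0 else cv2.resize(m,None,fx=.6,fy=.6))
E
python3 fit.py
```

```text
board [0.6004 0.2787 0.2402] [[-0.7, -0.5], [-0.6, 1.0], [-0.4, 0.6], [2.3, 0.6], [0.0, 0.1], [0.1, -0.1], [-0.1, -1.5]]
plain [0.5197 0.2628 0.2269] [[-1.9, -0.9], [-0.9, -0.0], [2.1, -0.2], [0.2, 0.0], [-0.1, 0.5], [0.8, -0.5], [0.1, -0.4]]
stand [ 0.4547 -0.3412 -2.1628] [[0.5, 1.0], [0.2, 0.1], [-0.4, 0.1], [-0.7, 0.3], [-0.2, -0.2]]
```

View pics/ov.png

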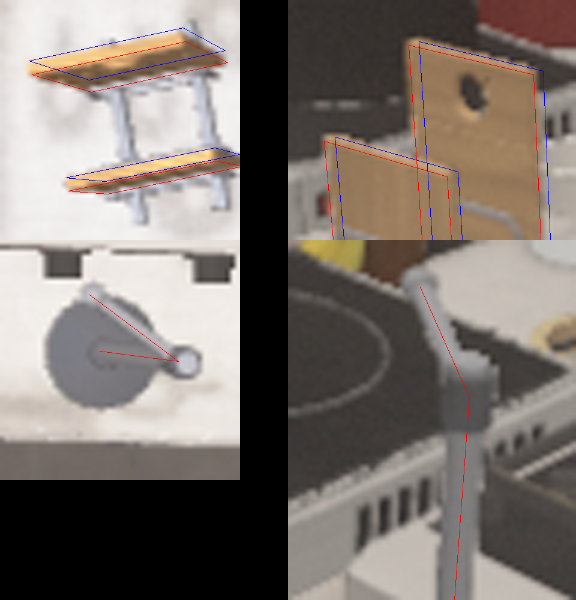

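The overlays are close. The left scene corners I used belong to the near face, so I'll correct those points and refit both boards jointly in the rack frame.

```bash
cat > fit2.py <<'E'
from fit import *
B=[(S,sc(200,70),(-.005,.055,h)),(S,sc(417,112),(.005,-.055,h)),(S,sc(310,160),(-.005,0,h-.0275)),
 (T,tc(48,100),(.005,.055,h)),(T,tc(52,125),(-.005,.055,h)),(T,tc(306,56),(.005,-.055,h)),(T,tc(376,100),(.005,-.055,.012))]
P=[(S,sc(62,233),(-.005,.055,g)),(S,sc(278,288),(.005,-.055,g)),
 (T,tc(108,296),(.005,.055,g)),(T,tc(115,315),(-.005,.055,g)),(T,tc(352,250),(.005,-.055,g)),(T,tc(362,272),(-.005,-.055,g))]
def f(p):
    r=[]
    for O,dx,dy in((B,.04,p[3]),(P,-.04,p[4])):
        for v,uv,l in O: r.append(proj(v,pose(p,[(l[0]+dx,l[1]+dy,l[2])]))[0]-np.array(uv))
    return np.concatenate(r)
r=least_squares(lambda p:np.r_[f(p),p[3:].sum()*1e3],(.56,.27,.24,0,0),loss="soft_l1");print(r.x.round(4),r.fun.round(1))
p=r.x
for n,dx,dy in(("board",.04,p[3]),("plain",-.04,p[4])): print(n,pose(p,[(dx,dy,0)]).round(4))
for n,O in(("board",B),("plain",P)): x,q=fit(O,(.58,.27,.2));print(n,x.round(4),q.tolist())
E
python3 fit2.py
```

```text
[ 5.589e-01  2.712e-01  1.986e-01 -4.000e-04  4.000e-04] [ 0.1  0.7  0.1  1.1 -1.   0.7 -0.1  0.1 -0.1 -0.1  0.   0.1  0.1 -0.8
 -0.1  0.1  0.2 -0.  -0.1 -0.4 -0.5  0.   0.6 -0.  -0.2  0.1 -0. ]
board [[0.5982 0.2787 0.    ]]
plain [[0.5197 0.2636 0.    ]]
board [0.5985 0.2789 0.1941] [[0.2, 0.6], [0.1, 1.1], [-1.0, 0.7], [-0.1, -0.1], [-0.1, -0.2], [0.0, 0.0], [0.1, -0.8]]
plain [0.5194 0.2635 0.2035] [[-0.2, 0.2], [0.2, -0.0], [-0.1, -0.3], [-0.5, 0.2], [0.6, -0.0], [-0.1, 0.1]]
```

```bash
cat >> h.py <<'E'
def go(x,y,z,yaw):
    o=observe(); M=R.from_quat(o["ee_rot"]).as_matrix(); d=M.T@(np.array([x,y,z])-o["tool_pos"])
    a=np.arctan2(M[1,1],M[0,1]); t=-(yaw-a); t=(t+np.pi/2)%np.pi-np.pi/2
    print("shift",(d/.2).round(3),"turn",round(t/np.pi,4),"q",np.round(o["qpos"],2),"t",o["time_s"],"F",np.round(o["wrist_force"],1))
E
python3 - <<'E'
from h import *
import pickle
go(.604,.2493,.35,.197)
T=pickle.load(open("top.pkl","rb"))
for uv in((240,150),(268,150),(362,150),(180,110)): print(uv,ray(T,np.array(uv)*.64,.18).round(3))
E
```

```text
shift [-2.297 -1.05  -0.64 ] turn 0.31 q [-1.2   0.47 -0.05  1.53  0.02  1.14 -0.08] t 0.1 F [ 0.4  0.1 -0.4]
(240, 150) [0.83  0.312 0.18 ]
(268, 150) [0.831 0.252 0.18 ]
(362, 150) [0.837 0.051 0.18 ]
(180, 110) [0.912 0.443 0.18 ]
```

Call:
send_rows(
  rows="0 0 -0.9 0 0.6;0 0 -0.9 0 0.6;0 0 -0.9 0 0.6;0 0 -0.9 0 0.6;0 0 -0.9 0.31 0.6;0 0 -0.9 0.31 0.6;0 0 -0.9 0.31 0.6;0 0 -0.9 0.31 0.6;0 0 -0.9 0.31 0.6;0 0 -0.9 0.31 0.6;0 0 -0.9 0.31 0.6;0 0 -0.9 0.31 0.6",
)

```text
time_s: 1.1
tool_pos: [0.2626, 0.6216, 0.4019]
ee_rot: [0.636, 0.771, -0.001, 0.0]
wrist_force: [-0.1, 0.8, 1.3]
gripper_width: 0.0517
gripper_force: 0.0
```

```bash
python3 -c "
from h import *
go(.604,.2493,.35,.197)"
```

```text
shift [-2.152  1.322  0.261] turn -0.0018 q [-1.32  0.38  0.13  1.27 -0.05  1.5  -1.  ] t 1.1 F [-0.1  0.8  1.3]
```

Call:
send_rows(
  rows="-0.3 0.2 0 0 0.6;-0.6 0.4 0 0 0.6;-0.95 0.6 0 0 0.6;-0.95 0.6 0 0 0.6;-0.95 0.6 0 0 0.6;-0.95 0.6 0 0 0.6;-0.95 0.6 0 0 0.6",
)

```text
time_s: 1.68
tool_pos: [0.4224, 0.4534, 0.4027]
ee_rot: [0.638, 0.77, -0.0, 0.002]
wrist_force: [0.4, -0.4, 0.0]
gripper_width: 0.0523
gripper_force: 0.0
```

Call:
send_rows(
  rows="-0.3 0.2 0 0 0.6;-0.6 0.4 0 0 0.6;-0.95 0.6 0 0 0.6;-0.95 0.6 0 0 0.6;-0.95 0.6 0 0 0.6;-0.95 0.6 0 0 0.6;-0.95 0.6 0 0 0.6",
)

```text
time_s: 2.27
tool_pos: [0.5755, 0.2912, 0.4019]
ee_rot: [0.637, 0.771, -0.001, 0.001]
wrist_force: [-0.3, -0.9, -0.7]
gripper_width: 0.0523
gripper_force: 0.0
```

```bash
python3 -c "
from h import *
go(.604,.2493,.2,.197)"
```

```text
shift [-0.229  0.101  1.01 ] turn -0.0026 q [-0.76  0.33  0.32  1.35 -0.1   1.47 -0.26] t 2.2667 F [-0.3 -0.9 -0.7]
```

Call:
send_rows(
  rows="-0.12 0.05 0 0 0.6;-0.229 0.1 0.1 0 0.6;-0.229 0.1 0.3 0 0.6;-0.229 0.1 0.5 0 0.6;-0.229 0.1 0.7 0 0.6;-0.229 0.1 0.9 0 0.6;-0.229 0.1 0.9 0 0.6",
)

```text
time_s: 2.85
tool_pos: [0.5945, 0.2559, 0.2133]
ee_rot: [0.633, 0.774, -0.008, -0.004]
wrist_force: [-1.9, -0.8, -1.0]
gripper_width: 0.0524
gripper_force: 0.0
```

Run:
```python
from h import *
go(.604,.2493,.133,.197)
def c(im,x,y,w,h,k): return cv2.resize(im[y:y+h,x:x+w,::-1],(w*k,h*k),interpolation=cv2.INTER_CUBIC)
cv2.imwrite("pics/pre.png",np.hstack([c(snapshot("scene")["img"],150,110,100,120,4),c(snapshot("top")["img"],110,110,100,120,4)]))
```

```text
shift [-0.041  0.047  0.401] turn 0.0011 q [-0.69  0.45  0.3   1.62 -0.14  1.12 -0.15] t 2.85 F [-1.9 -0.8 -1. ]
```

View pics/pre.png

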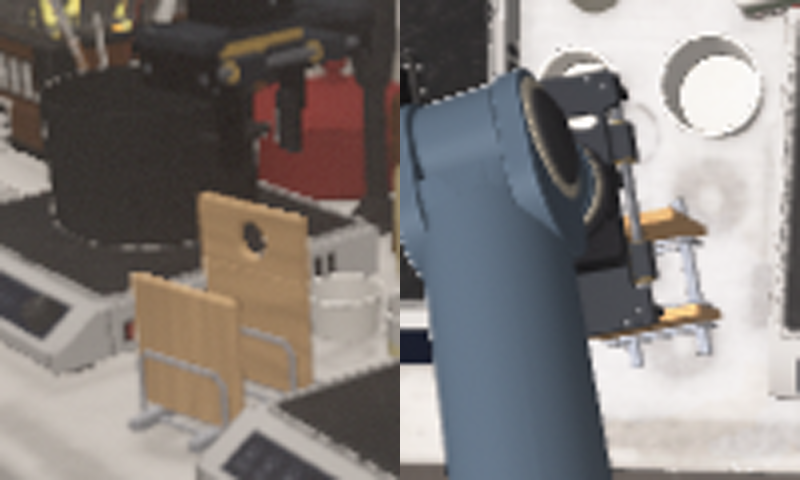

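The scene view shows the fingers above the board's top edge (crop 230 to 295, 150). The top view shows the gripper body clear of the bowls. The arm was still settling, so I'll hold and fine-align.

Call:
send_rows(
  rows="0 0 0 0 0.6;0 0 0 0 0.6;0 0 0 0 0.6;0 0 0 0 0.6",
)

```text
time_s: 3.28
tool_pos: [0.6019, 0.2556, 0.2247]
ee_rot: [0.634, 0.773, 0.002, 0.001]
wrist_force: [-0.4, 0.1, -0.2]
gripper_width: 0.0521
gripper_force: 0.0
```

Run:
```python
from h import *
go(.604,.2493,.133,.197)
o=observe();print(o["tool_pos"]);s=snapshot("scene");print((proj(s,[o["tool_pos"]])-[150,110])*4)
c=lambda im,x,y,w,h,k: cv2.resize(im[y:y+h,x:x+w,::-1],(w*k,h*k),interpolation=cv2.INTER_CUBIC)
cv2.imwrite("pics/pre2.png",c(s["img"],180,110,80,75,8))
```

```text
shift [-0.033  0.002  0.458] turn 0.0 q [-0.68  0.44  0.31  1.6  -0.14  1.12 -0.15] t 3.2833 F [-0.4  0.1 -0.2]
[0.60194549 0.25558129 0.22467509]
[[268.89283022 142.61101425]]
```

View pics/pre2.png

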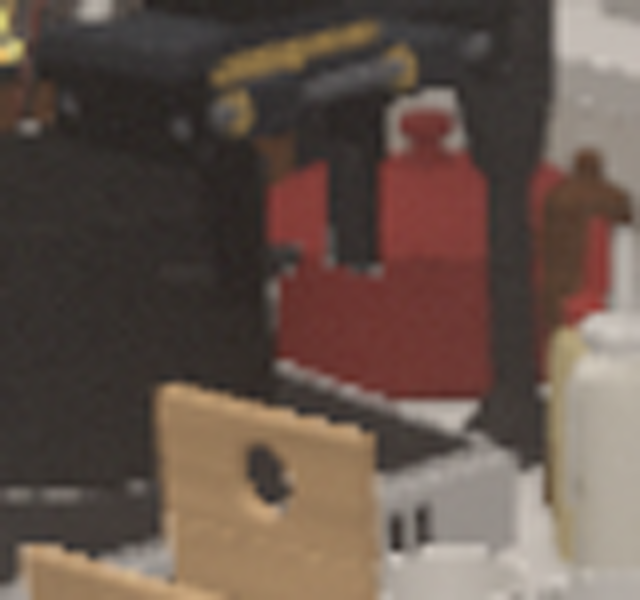

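The fingers sit at crop (265 to 350, 265), symmetric about the projected TCP and above the board's right half. The predicted alignment holds, so I'll descend and grip.

Call:
send_rows(
  rows="-0.033 0 0.1 0 0.6;-0.033 0 0.2 0 0.6;-0.033 0 0.3 0 0.6;-0.033 0 0.38 0 0.6;-0.033 0 0.44 0 0.6;-0.033 0 0.46 0 0.6;-0.033 0 0.46 0 0.6;-0.033 0 0.46 0 0.6",
)

```text
time_s: 4.0
tool_pos: [0.603, 0.2489, 0.1314]
ee_rot: [0.634, 0.773, 0.001, 0.0]
wrist_force: [0.4, 0.6, 0.3]
gripper_width: 0.0523
gripper_force: 0.0
```

Call:
send_rows(
  rows="0 0 0 0 0;0 0 0 0 0;0 0 0 0 0;0 0 0 0 0;0 0 0 0 0;0 0 0 0 0;0 0 0 0 0;0 0 0 0 0",
)

```text
time_s: 4.67
tool_pos: [0.6032, 0.2488, 0.1306]
ee_rot: [0.634, 0.773, 0.001, 0.001]
wrist_force: [2.7, 1.3, -2.3]
gripper_width: 0.0096
gripper_force: 29.9
```

```bash
python3 -c "
from h import *
go(.604,.2493,.133,.197)"
```

```text
shift [ 0.001  0.005 -0.012] turn 0.0001 q [-0.66  0.53  0.29  1.7  -0.18  0.94 -0.11] t 4.6667 F [ 2.7  1.3 -2.3]
```

Call:
send_rows(
  rows="0 0 -0.05 0 0;0 0 -0.1 0 0;0 0 -0.18 0 0;0 0 -0.28 0 0;0 0 -0.4 0 0;0 0 -0.52 0 0;0 0 -0.64 0 0;0 0 -0.76 0 0;0 0 -0.88 0 0;0 0 -0.96 0 0;0 0 -1 0 0;0 0 -1 0 0",
)

```text
time_s: 5.67
tool_pos: [0.6026, 0.2487, 0.3333]
ee_rot: [0.634, 0.773, 0.002, 0.001]
wrist_force: [0.2, 0.1, -1.0]
gripper_width: 0.0098
gripper_force: 29.9
```

Run:
```python
from h import *
import pickle
go(.604,.2493,.36,.979)
s=snapshot("scene");pickle.dump(s,open("lift.pkl","wb"))
cv2.imwrite("pics/lift.png",cv2.resize(s["img"][80:230,160:300,::-1],(560,600),interpolation=cv2.INTER_CUBIC))
```

```text
shift [ 0.002  0.008 -0.133] turn -0.2489 q [-0.69  0.37  0.33  1.46 -0.12  1.33 -0.16] t 5.6667 F [ 0.2  0.1 -1. ]
```

View pics/lift.png

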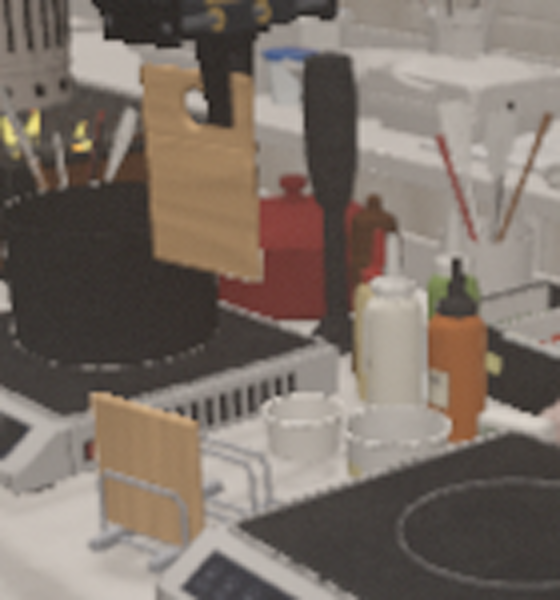

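The board is lifted cleanly, the plain board stays in the rack, and the hole is at about crop (194,107). I'll compare that with its nominal projection.

Run:
```python
from h import *
import pickle
s=pickle.load(open("lift.pkl","rb"));o=observe();p=np.array(o["tool_pos"])
M=R.from_quat(o["ee_rot"]).as_matrix();n=M[:,1];l=-M[:,0]
if l[1]<0:l=-l
print(n,l)
for d,w in((.03,.0085),(.025,.0085),(.035,.0085)):
  h=p+l*d+[0,0,w]; print(d,((proj(s,[h-n*.005,h-n*.005+l*.016,h-n*.005-l*.016,h+[0,0,.016]-n*.005,h-[0,0,.016]-n*.005])-[160,80]+.5)*4-.5).round(0).tolist())
c=p+l*.03+[0,0,.036]-n*.005
print(((proj(s,[c+l*.055,c-l*.055,c+l*.055-[0,0,.155],c-l*.055-[0,0,.155]])-[160,80]+.5)*4-.5).round(0).tolist())
```

```text
[9.80646255e-01 1.95787649e-01 3.44071313e-04] [-1.95787792e-01  9.80646185e-01  4.47340008e-04]
0.03 [[195.0, 114.0], [180.0, 111.0], [210.0, 116.0], [194.0, 93.0], [196.0, 135.0]]
0.025 [[200.0, 115.0], [185.0, 112.0], [215.0, 117.0], [199.0, 93.0], [201.0, 136.0]]
0.035 [[190.0, 113.0], [175.0, 111.0], [206.0, 116.0], [189.0, 92.0], [192.0, 134.0]]
[[142.0, 70.0], [247.0, 85.0], [155.0, 264.0], [256.0, 288.0]]
```

The nominal geometry agrees to about 2 mm. Next I'll carry the board towards the stand.

Call:
send_rows(
  rows="0.03 0 -0.03 -0.02 0;0.1 0 -0.08 -0.05 0;0.2 0 -0.12 -0.08 0;0.3 0 -0.133 -0.11 0;0.4 0 -0.133 -0.14 0;0.5 0 -0.133 -0.17 0;0.6 0 -0.133 -0.2 0;0.7 0 -0.133 -0.23 0;0.8 0 -0.133 -0.249 0;0.9 0 -0.133 -0.249 0;0.96 0 -0.133 -0.249 0;1 0 -0.133 -0.249 0",
)

```text
time_s: 6.72
tool_pos: [0.5617, 0.4463, 0.355]
ee_rot: [0.29, 0.957, -0.001, -0.001]
wrist_force: [0.1, -0.0, -0.8]
gripper_width: 0.0099
gripper_force: 29.9
```

```bash
python3 -c "
from h import *
go(.55,-.255,.36,.979)"
```

```text
shift [-1.901 -2.947 -0.018] turn 0.0007 q [-0.81  0.48  0.13  1.23 -0.06  1.44  0.3 ] t 6.7167 F [ 0.1 -0.  -0.8]
```

Tool x turned out to point to +y, so the board moved the wrong way. It went high over the surface and touched nothing. I'll come back the other way.

Call:
send_rows(
  rows="-0.03 -0.05 0 0 0;-0.08 -0.12 0 0 0;-0.15 -0.23 0 0 0;-0.22 -0.34 0 0 0;-0.29 -0.45 0 0 0;-0.36 -0.56 0 0 0;-0.43 -0.67 0 0 0;-0.5 -0.78 0 0 0;-0.57 -0.89 0 0 0;-0.63 -0.98 0 0 0",
)

```text
time_s: 7.55
tool_pos: [0.5582, 0.2074, 0.3571]
ee_rot: [0.293, 0.956, -0.001, -0.0]
wrist_force: [0.9, -0.5, -1.6]
gripper_width: 0.0096
gripper_force: 29.9
```

Call:
send_rows(
  rows="-0.06 -0.1 0 0 0;-0.13 -0.2 0 0 0;-0.2 -0.31 0 0 0;-0.27 -0.42 0 0 0;-0.34 -0.53 0 0 0;-0.41 -0.64 0 0 0;-0.48 -0.75 0 0 0;-0.55 -0.86 0 0 0;-0.6 -0.93 0 0 0;-0.63 -0.98 0 0 0",
)

```text
time_s: 8.38
tool_pos: [0.5527, -0.0256, 0.3571]
ee_rot: [0.294, 0.956, -0.001, -0.0]
wrist_force: [0.6, 0.2, -1.9]
gripper_width: 0.0099
gripper_force: 29.9
```

```bash
python3 -c "
from h import *
go(.55,-.255,.36,.979)"
```

```text
shift [-0.634 -0.956 -0.013] turn -0.0017 q [-0.31  0.18  0.33  1.65 -0.06  1.33  1.  ] t 8.3833 F [ 0.6  0.2 -1.9]
```

Call:
send_rows(
  rows="-0.06 -0.1 0 0 0;-0.13 -0.2 0 0 0;-0.2 -0.31 0 0 0;-0.27 -0.42 0 0 0;-0.34 -0.53 0 0 0;-0.41 -0.64 0 0 0;-0.48 -0.75 0 0 0;-0.55 -0.84 0 0 0;-0.6 -0.91 0 0 0;-0.63 -0.95 0 0 0;-0.63 -0.95 0 0 0;-0.63 -0.95 0 0 0",
)

```text
time_s: 9.38
tool_pos: [0.5523, -0.2486, 0.3568]
ee_rot: [0.292, 0.957, 0.001, -0.0]
wrist_force: [-0.5, 1.2, -1.7]
gripper_width: 0.0098
gripper_force: 29.9
```

Call:
send_rows(
  rows="0 0 0.05 0 0;0 0 0.12 0 0;0 0 0.2 0 0;0 0 0.3 0 0;0 0 0.4 0 0;0 0 0.48 0 0;0 0 0.55 0 0;0 0 0.58 0 0;0 0 0.58 0 0;0 0 0.58 0 0;0 0 0.58 0 0",
)

```text
time_s: 10.3
tool_pos: [0.5532, -0.2489, 0.2421]
ee_rot: [0.291, 0.957, 0.0, 0.001]
wrist_force: [0.0, -0.9, -1.7]
gripper_width: 0.0096
gripper_force: 29.9
```

Run:
```python
from h import *
import pickle
go(.5502,-.2548,.2405,.979)
s=snapshot("scene");t=snapshot("top");pickle.dump((s,t),open("ins.pkl","wb"))
c=lambda im,x,y,w,h,k: cv2.resize(im[y:y+h,x:x+w,::-1],(w*k,h*k),interpolation=cv2.INTER_CUBIC)
cv2.imwrite("pics/ins.png",np.hstack([c(s["img"],300,140,80,100,6),c(t["img"],310,150,53,100,6)]))
```

```text
shift [-0.004 -0.033  0.008] turn 0.0004 q [ 0.02  0.35  0.44  1.7  -0.17  1.12  1.49] t 10.3 F [ 0.  -0.9 -1.7]
```

View pics/ins.png

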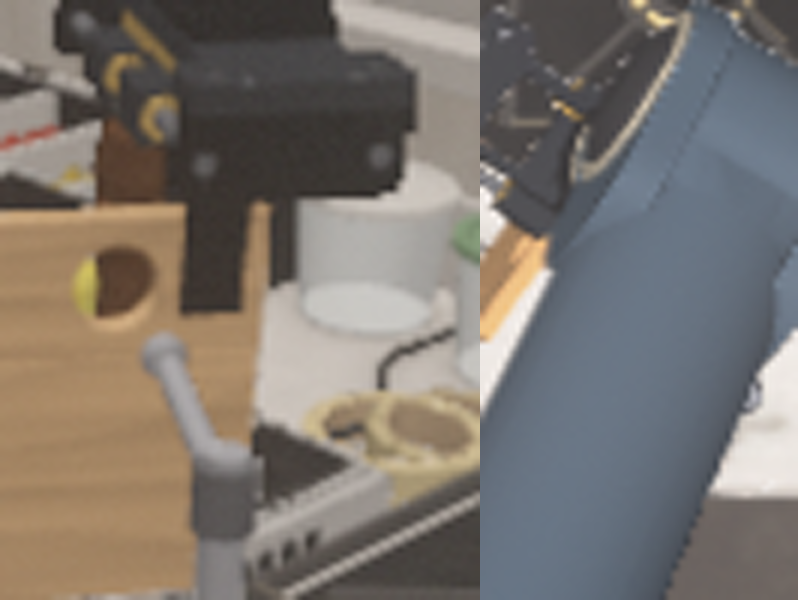

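The hole's near rim is centred at crop (116,288) and the peg ball at (165,355). Fingers and body are clear of the post. I'll compare these with the projections.

Run:
```python
from h import *
import pickle
s,t=pickle.load(open("ins.pkl","rb"));o=observe();p=np.array(o["tool_pos"])
u=np.array([.5582,.8297,0]);l=np.array([-.8297,.5582,0]);S=np.array([.4547,-.3412,0])
f=lambda P:((proj(s,P)-[300,140]+.5)*6-.5).round(1).tolist()
h=p+l*.031+[0,0,.0095]-u*.005
print("hole,tip,top-right corner,root",f([h,S+u*.075+[0,0,.247],h-l*.055+[0,0,.0275],S+[0,0,.248]]))
print("jac mm px: l",np.subtract(f([h+l*.001]),f([h])),"z",np.subtract(f([h+[0,0,.001]]),f([h])))
d=h-S;print("out",d@u,"lat",d@l,"z",d[2])
```

```text
hole,tip,top-right corner,root [[125.1, 290.1], [165.1, 358.7], [279.3, 210.5], [230.1, 451.2]]
jac mm px: l [[-2.7  0.1]] z [[ 0.1 -2.6]]
out 0.12624670592642726 lat 0.0007576860042898814 z 0.25167771308857195
```

The hole is about 3.5 mm too far along +x of the tool and 3.5 mm high, relative to the ball. I'll correct that and insert the first part slowly.

Call:
send_rows(
  rows="-0.015 0 0.018 0 0;-0.015 -0.03 0.018 0 0;-0.015 -0.07 0.018 0 0;-0.015 -0.11 0.018 0 0;-0.015 -0.15 0.018 0 0;-0.015 -0.19 0.018 0 0;-0.015 -0.22 0.018 0 0;-0.015 -0.25 0.018 0 0;-0.015 -0.28 0.02 0 0;-0.015 -0.31 0.026 0 0;-0.015 -0.33 0.03 0 0;-0.015 -0.33 0.03 0 0",
)

```text
time_s: 11.4
tool_pos: [0.5173, -0.3066, 0.2349]
ee_rot: [0.292, 0.956, -0.0, -0.0]
wrist_force: [-0.2, -0.1, -1.6]
gripper_width: 0.0099
gripper_force: 29.9
```

Run:
```python
from h import *
o=observe();print(o["wrist_force"],o["wrist_torque"])
u=np.array([.5582,.8297,0]);l=np.array([-.8297,.5582,0]);S=np.array([.4547,-.3412,0])
d=np.array(o["tool_pos"])+l*.034+[0,0,.0105]-S;print("out",d@u,"lat",d@l,"z",d[2])
s=snapshot("scene")
cv2.imwrite("pics/ins2.png",cv2.resize(s["img"][140:240,290:380,::-1],(540,600),interpolation=cv2.INTER_CUBIC))
```

```text
[-0.22983217 -0.11782902 -1.58970076] [-0.0670535  -0.03368251 -0.02318706]
out 0.06367040235027352 lat 0.0014121931949198224 z 0.24541102283392793
```

View pics/ins2.png

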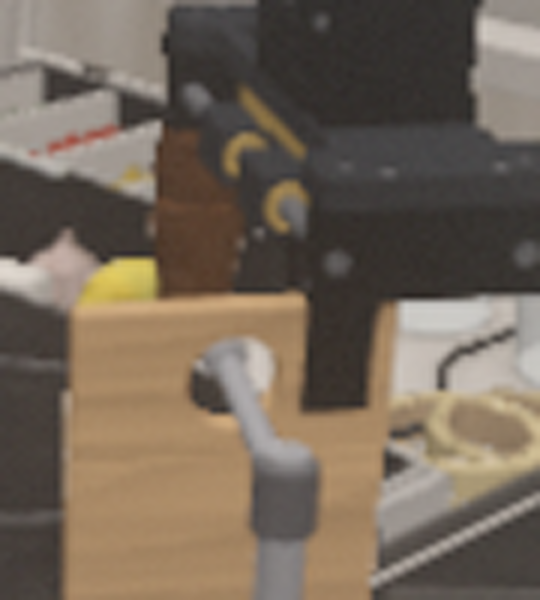

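The peg goes through the hole (ball at 225,352, hole rim centred at 232,381) with no contact force. I'll continue in, then lower.

Call:
send_rows(
  rows="0 -0.03 0.006 0 0;0 -0.06 0.012 0 0;0 -0.09 0.018 0 0;0 -0.11 0.022 0 0;0 -0.12 0.024 0 0;0 -0.12 0.03 0 0;0 -0.12 0.04 0 0;0 -0.12 0.05 0 0;0 -0.12 0.06 0 0;0 -0.12 0.065 0 0;0 -0.12 0.065 0 0;0 -0.12 0.065 0 0",
)

```text
time_s: 12.45
tool_pos: [0.5048, -0.3253, 0.222]
ee_rot: [0.291, 0.957, 0.0, -0.0]
wrist_force: [-0.8, 0.7, -1.5]
gripper_width: 0.0093
gripper_force: 29.9
```

Call:
send_rows(
  rows="0 0 0.005 0 0;0 0 0.01 0 0;0 0 0.01 0 0;0 0 0.01 0 0",
)

```text
time_s: 12.78
tool_pos: [0.5051, -0.3255, 0.2208]
ee_rot: [0.291, 0.957, 0.0, 0.0]
wrist_force: [-0.9, 0.5, 3.1]
gripper_width: 0.0098
gripper_force: 29.9
```

Call:
send_rows(
  rows="0 0 0.005 0 0;0 0 0.01 0 0;0 0 0.01 0 0;0 0 0.01 0 0",
)

```text
time_s: 13.12
tool_pos: [0.505, -0.3255, 0.2198]
ee_rot: [0.291, 0.957, 0.0, 0.001]
wrist_force: [-2.7, 2.1, 10.0]
gripper_width: 0.0098
gripper_force: 30.0
```

Contact is made: the upward force rose to 10 N. I'll back off 1.5 mm, open moderately, and check.

Call:
send_rows(
  rows="0 0 -0.0075 0 0;0 0 -0.0075 0 0;0 0 -0.0075 0 0.1;0 0 -0.0075 0 0.15;0 0 -0.0075 0 0.25;0 0 -0.0075 0 0.35;0 0 -0.0075 0 0.4;0 0 -0.0075 0 0.4;0 0 -0.0075 0 0.4",
)

```text
time_s: 13.87
tool_pos: [0.5047, -0.3254, 0.2193]
ee_rot: [0.291, 0.957, 0.0, -0.0]
wrist_force: [0.7, 0.4, -0.4]
gripper_width: 0.0329
gripper_force: 0.0
```

Call:
send_rows(
  rows="0 0 -0.03 0 0.4;0 0 -0.08 0 0.4;0 0 -0.15 0 0.4;0 0 -0.25 0 0.4;0 0 -0.35 0 0.4;0 0 -0.45 0 0.4;0 0 -0.55 0 0.4;0 0 -0.65 0 0.4;0 0 -0.7 0 0.4;0 0 -0.7 0 0.4;0 0 -0.7 0 0.4;0 0 -0.7 0 0.4",
)

```text
time_s: 14.87
tool_pos: [0.5043, -0.325, 0.3584]
ee_rot: [0.291, 0.957, 0.0, -0.001]
wrist_force: [0.4, 0.8, 0.4]
gripper_width: 0.0346
gripper_force: 0.0
```

Call:
send_rows(
  rows="0 0 0 0 0.4;0 0 0 0 0.4;0 0 0 0 0.4;0 0 0 0 0.4;0 0 0 0 0.4;0 0 0 0 0.4;0 0 0 0 0.4;0 0 0 0 0.4;0 0 0 0 0.4;0 0 0 0 0.4;0 0 0 0 0.4;0 0 0 0 0.4",
)

```text
time_s: 15.87
tool_pos: [0.5048, -0.3255, 0.3596]
ee_rot: [0.291, 0.957, 0.0, -0.0]
wrist_force: [-0.0, 0.2, -0.4]
gripper_width: 0.035
gripper_force: 0.0
```

Run:
```python
from h import *
s=snapshot("scene");send=s["img"].astype(int)
cv2.imwrite("pics/end.png",cv2.resize(s["img"][140:330,170:400,::-1],None,fx=3,fy=3,interpolation=cv2.INTER_CUBIC))
```

```text
(no output)
```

View pics/end.png

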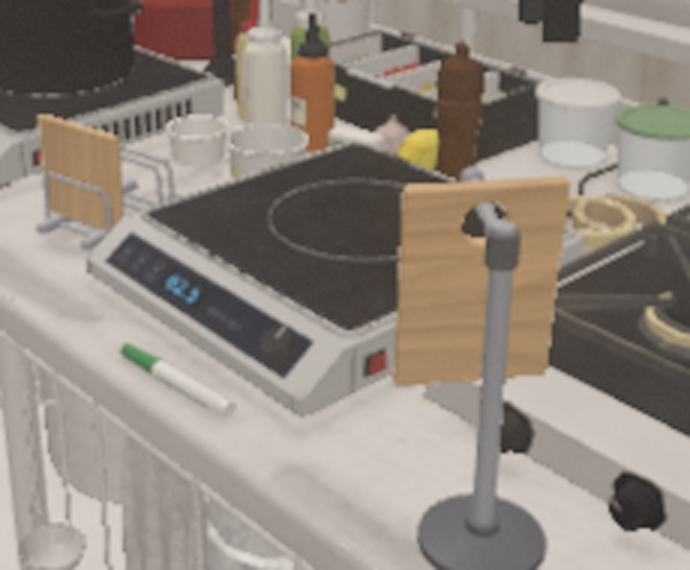

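The board hangs on the peg (hole near 485,218) and looks upright. The plain board still stands in the rack (80,172). I'll let any swing die down and check for motion by image difference before handing in.

Call:
send_rows(
  rows="0 0 0 0 0.4;0 0 0 0 0.4;0 0 0 0 0.4;0 0 0 0 0.4;0 0 0 0 0.4;0 0 0 0 0.4;0 0 0 0 0.4;0 0 0 0 0.4;0 0 0 0 0.4;0 0 0 0 0.4;0 0 0 0 0.4;0 0 0 0 0.4",
)

```text
time_s: 16.92
tool_pos: [0.5048, -0.3254, 0.3596]
ee_rot: [0.291, 0.957, 0.0, -0.0]
wrist_force: [-0.1, 0.3, 1.5]
gripper_width: 0.035
gripper_force: 0.0
```

Call:
send_rows(
  rows="0 0 0 0 0.4;0 0 0 0 0.4;0 0 0 0 0.4;0 0 0 0 0.4;0 0 0 0 0.4;0 0 0 0 0.4;0 0 0 0 0.4;0 0 0 0 0.4;0 0 0 0 0.4;0 0 0 0 0.4;0 0 0 0 0.4;0 0 0 0 0.4",
)

```text
time_s: 17.92
tool_pos: [0.5048, -0.3254, 0.3596]
ee_rot: [0.291, 0.957, 0.0, -0.0]
wrist_force: [-0.3, 0.5, 0.2]
gripper_width: 0.0344
gripper_force: 0.0
```

Run:
```python
from h import *
f=[snapshot("scene")["img"][195:275,295:365].astype(int) for _ in range(8)]
d=[abs(a-f[0]).mean().round(2) for a in f[1:]];print(d)
if max(d)<3 and max(d)-min(d)<.4: print(sign_off())
```

```text
[np.float64(0.95), np.float64(0.98), np.float64(0.98), np.float64(1.0), np.float64(0.99), np.float64(0.96), np.float64(0.93)]
the job is handed in; nothing more can be done
None
```

The board with the hole hangs released and still on the peg, the plain board still stands in the rack, and I handed the job in at about 18 s; sign-off returned no verdict.

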